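# Shut the damp box over the clay

## Robot

A 6-joint arm with a two-finger parallel gripper is mounted at the origin on a cart in front of the work surface, level with it; the furniture and walls round the work are solid. World frame = base frame: x ahead of the robot, y to its left, z up, the work surface at z = 0. Lengths are in mm, angles in degrees, forces in N, time in s.
With the tool pointing down it reaches from about 300 to 1000 mm from the base axis. Payload 5.1 kg.
Tool frame: the origin (TCP) lies between the finger pads; the fingertips stand 25 mm ahead of it and the grasp point (between the pads) lies 6 mm ahead of it; z points along the fingers, x is the direction in which the jaws open and shut, and the axes are right-handed (so a half turn about z gives the same grasp; the last joint's range is limited). The gripper opens to 95 mm and grips with 3 to 60 N. Pads are 20 mm wide; open, the fingers measure 119 mm over their backs; the gripper's body (75 mm by 180 mm) begins 59 mm behind the grasp point.
Start: joints at [71.643, 7.093, 94.555, -0, 78.352, -4.733], TCP at [153.14, 631.691, 239.656] pointing down, gripper open.
Joint ranges: [-149.61, 149.61], [-58.7, 133.49], [1.44, 155.28], [-77.14, 257.14], [18.33, 153.61], [-166.67, 166.67]. Speed limits (degrees/s): [147.25, 147.25, 180, 180, 180, 180].

## Interface

Orientations are given as a 3x3 rotation matrix whose columns are the frame's x, y, z axes.
In Python, from rig import readout, imaging, ticket gives the robot as it stands.
- The arm moves only by the tool step_arm, never from a script. Its argument "moves" is a list of rows, each an object with "delta_pos": the shift along the tool's x, y, z in cm, a list of three; "delta_rot": the turn, a rotation vector about the tool's x, y, z in degrees, a list of three. A call has 1 to 10 rows; each row is the pose to reach, as a shift and turn from the pose commanded when the call began, along the tool's axes at that moment; what a row does not reach only later rows make up. A row lasts 1/10 s, in which the tool goes at most 50 mm and 8.59 degrees, less where a joint would pass 70% of its speed; a pose out of reach is approached as far as the arm can. A call with a gripper value outside its range is refused whole. "claw" is the opening, from -1 (shut) to 1 (fully open), so that 0 is half open, set as the call begins (left out, the last holds). The fingers move at their own pace and stop on an object; "squeeze" is the grip in N (left out, the last holds). Time passes only in rows, so rows that repeat a pose let the fingers close. It gives the time, the measured TCP pose, the force and the opening at its end, in the units of the state.
- readout.observe(): the state, without advancing time (a new reading comes with each control period).
- imaging.camera(name): name is "side" or "top" or "wrist"; returns a dict with "frame" (420x560x3 uint8, red, green, blue), "intrinsics" (3x3 intrinsics, pixels), "eye" and "orientation" of the camera in the world; the wrist camera has in their place "tool_from_camera" (4x4, takes a point from camera to tool coordinates, whose origin is the TCP and whose axes are the tool frame's). Camera axes: x right, y up, looking along -z (the intrinsics and any distortion apply to the point x, -y, -z); pixel columns grow to the right and rows downward; lengths in mm; the calibration is good to about 2 mm. A picture is of the moment at which its call begins: read the wrist's pose just before it. There is no depth.
- ticket.hand_in(): hands the job in, once; it reports no verdict.
The state is a dict: "time_s": time; "joint_pos": joint angles; "qvel": joint speeds; "effort": joint torques, N m; "eef_pos": TCP position; "orientation": TCP orientation; "wrist_force": force on the tool from outside, world axes, zero at the start; "moment": the same for the moment, N m; "grip_width": finger opening in mm.
Only numpy, scipy, OpenCV 4.12 (cv2) and the standard library are available. Lean on these libraries where they do the work, as an engineer would, in place of code of your own. Each camera call takes 0.05 s, during which the arm holds its last target.

## Task

Shut up the clay in the wooden damp box on the table: with the fingertips, gently push the box's sliding cover all the way to the end where the lump of clay lies, so that the clay is covered and the plaster mould in the other half is left open to dry. Then push the steel bar that stands up at the middle of the back rim over towards the front, so that it drops flat into the gap behind the cover. Only push: do not pinch or pick up anything, do not touch the clay or the mould, and leave the cups and the scraper where they are.

Things in the scene. Friction and masses are not known exactly. Their poses are not given: they have to be found in the camera images.
- damp_box: Fixed plywood box, x -76 to 78 mm, y -158 to 158 mm; origin at its middle on the table, x to its back (away from the robot), y to its left; turned by up to 15 deg. A 24 mm divider at y = 0 makes two open wells, each 106 mm in x (-58 to 48), 128 mm in y, floors 8 mm above the table. Rims under the cover 80 mm high, guides and end boards round it 90 mm, hinge cheeks 93 mm.
- cover (a joint): Position of the sliding cover along the box's y axis, m: 0 at the middle, +0.080 against the left (+y) end stop, -0.080 against the right (-y) end stop. It stays where it is left; about 2.5 N moves it. At either end it covers that half only.
- cover_top (a point): Centre of the cover's top, at box x = -13 mm, 109.5 mm above the table. The cover is a board 106 (box x) by 140 (box y) by 9 mm, 80.5 to 89.5 mm above the table, bearing a raised block 84 (x) by 100 mm (y) up to 109.5 mm. The block's upright end faces, to push on, lie 50 mm either way along box y from here; the board sticks out 20 mm beyond them.
- bar (a joint): Angle of the steel drop bar, rad: 0 flat towards the front, on the divider; 1.57 upright; 1.95 leaning back at its stop. Starts at 1.7 to 1.9. Pushed forward well past upright (below about 1.1) it sinks flat by its own weight in about a second; nearer upright it stays where left. Under 1 N at its tip moves it.
- bar_hinge (a point): Middle of the bar's hinge pin, which runs along the box's y, at box x = 64 mm, y = 0, 85.5 mm above the table.
- bar_tip (a point): Middle of the bar's rounded free end, 80 mm from the hinge pin. The bar is dark steel, 14 mm wide and 8 mm thick, and its end reaches 7 mm beyond this point. It turns in the plane y = 0 of the box.
- clay: Grey lump of clay, 62 x 59 x 42 mm, loose on the floor of one well of the box, about 100 mm to the left or right of the divider (box y about +100 or -100 mm). Origin under its middle.
- mould: Cream eight-sided plaster mould, 61 x 66 x 65 mm, loose on the floor of the other well. Origin under its middle.
- red_cup: Loose terracotta cup, 66 mm across and 63 mm high, on the table to the left of the box. Origin under its middle.
- white_cup: Loose off-white cup, 68 mm across and 76 mm high, on the table to the right of the box. Origin under its middle.
- the_scraper: Loose scraper with a red handle, 44 x 200 x 18 mm, lying on the table behind the box. Origin under its middle.
Mind the look-alikes: they are no part of the job. What is shaped like the clay but blue is not meant.

How it is judged:
By the outcome, as a careful person would: the job done as asked, in the order asked, and still so for the second after the job is handed in, with the robot touching nothing.
It also fails if it takes over 48 s, if anything falls off the work surface, if the arm or the gripper's body presses on something with over 40 N, if the wrist force passes 120 N, or if a joint passes its speed limit or range.

## Working session

There is one attempt and no reset: what is moved stays moved. The work goes in short steps, Python scripts to look and compute and a tool call to move; the robot and the scene stay as the last step left them, time stands still between calls to the robot, and variables do not carry over. Pictures are saved under pics/ and viewed, and the job is handed in when it is done.

Besides the shell and the picture viewer there is one more tool, called after ">>>" as a command line: name --argument value ..., lists and objects as JSON in quotes. step_arm: Moves the arm, as the interface text tells. Its arguments: {"type":"object","properties":{"moves":{"type":"array"},"claw":{"type":"number"},"squeeze":{"type":"number"}},"required":["moves"]}

```bash
mkdir -p pics; ls; python3 - <<'E'
from rig import readout, imaging
import cv2
s=readout.observe(); print({k:s[k] for k in('time_s','eef_pos','orientation','wrist_force','grip_width')})
for n in('top','side'):
    c=imaging.camera(n); cv2.imwrite(f'pics/{n}0.png',c['frame'][...,::-1]); print(n,c['intrinsics'],c['eye'],c['orientation'],[k for k in c])
E
```

```text
pics
{'time_s': 0.0, 'eef_pos': array([152.95577273, 631.13823579, 238.36919518]), 'orientation': array([[ 2.35593998e-01,  9.71851352e-01, -6.46266923e-04],
       [ 9.71849340e-01, -2.35594830e-01, -1.98395415e-03],
       [-2.08036567e-03, -1.60666392e-04, -9.99997823e-01]]), 'wrist_force': array([ 0.03567424, -0.85516823,  0.27216926]), 'grip_width': 94.97884260230121}
top [[454.16942117   0.         281.73953838]
 [  0.         454.16942117 212.75665706]
 [  0.           0.           1.        ]] [ 379.02664027  -63.44539004 1285.53349286] [[-0.01408569  0.97371488 -0.22733438]
 [-0.99988213 -0.01510568 -0.00274746]
 [-0.00610928  0.22726888  0.97381288]] ['frame', 'intrinsics', 'eye', 'orientation']
side [[426.69098788   0.         280.24779808]
 [  0.         426.69098788 205.27495065]
 [  0.           0.           1.        ]] [  621.86931695 -1128.38815178   869.20348678] [[ 0.99953284  0.02975974 -0.00696064]
 [-0.02343237  0.59997798 -0.79967327]
 [-0.01962184  0.7994628   0.60039504]] ['frame', 'intrinsics', 'eye', 'orientation']
```

View pics/top0.png

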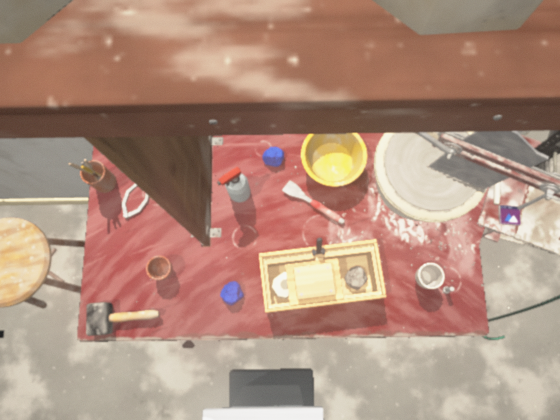

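View pics/side0.png

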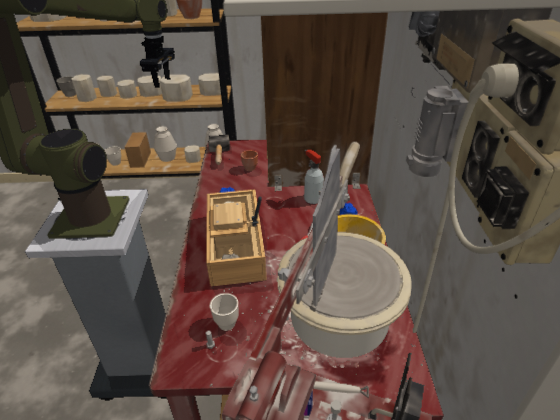

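```bash
python3 - <<'E'
import cv2
a=cv2.imread('pics/top0.png')[225:325,240:400]; cv2.imwrite('pics/top0c.png',cv2.resize(a,None,fx=5,fy=5,interpolation=cv2.INTER_CUBIC))
a=cv2.imread('pics/side0.png')[180:290,195:275]; cv2.imwrite('pics/side0c.png',cv2.resize(a,None,fx=5,fy=5,interpolation=cv2.INTER_CUBIC))
E
```

```text
(no output)
```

View pics/top0c.png

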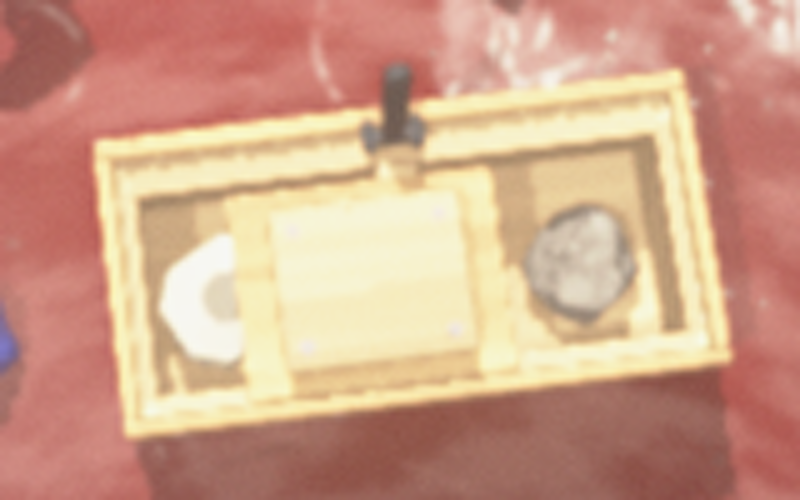

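View pics/side0c.png

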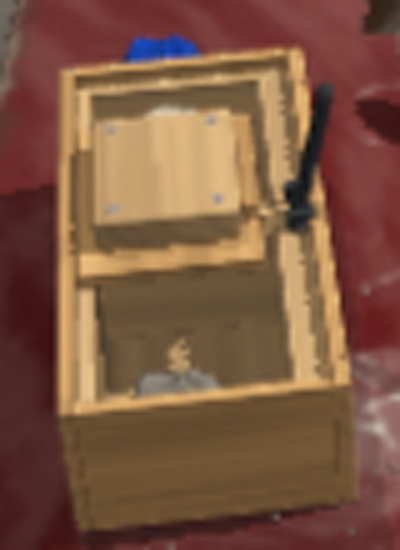

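```bash
cat > h.py <<'E'
import numpy as np
T=dict(K=(454.16942117,281.73953838,212.75665706),eye=np.array([379.02664027,-63.44539004,1285.53349286]),R=np.array([[-0.01408569,0.97371488,-0.22733438],[-0.99988213,-0.01510568,-0.00274746],[-0.00610928,0.22726888,0.97381288]]))
S=dict(K=(426.69098788,280.24779808,205.27495065),eye=np.array([621.86931695,-1128.38815178,869.20348678]),R=np.array([[0.99953284,0.02975974,-0.00696064],[-0.02343237,0.59997798,-0.79967327],[-0.01962184,0.7994628,0.60039504]]))
def ray(c,u,v):
    f,cx,cy=c['K']; return c['R']@np.array([(u-cx)/f,-(v-cy)/f,-1])
def plane(c,u,v,z):
    d=ray(c,u,v); return c['eye']+d*(z-c['eye'][2])/d[2]
def proj(c,p):
    q=c['R'].T@(np.asarray(p)-c['eye']); f,cx,cy=c['K']; return np.array([cx+f*q[0]/-q[2],cy-f*q[1]/-q[2]])
E
cat > m.py <<'E'
from h import *
from scipy.optimize import least_squares
C=np.array([[78,158],[78,-158],[-76,-158],[-76,158]])
ft=lambda p,o,s:(p/5+o)
top=np.array([(97,143),(683,70),(730,358),(128,435)])/5+np.array([240,225])-.4
side=np.array([(303,50),(350,385),(62,412),(62,70)])/5+np.array([195,180])-.4
def w(q,x,y,z): c,s=np.cos(q[2]),np.sin(q[2]); return np.array([q[0]+c*x-s*y,q[1]+s*x+c*y,z])
for nm,cam,px in(('top',T,top),('side',S,side)):
    P=np.array([plane(cam,*p,90)[:2] for p in px]); 
    r=least_squares(lambda q:(np.array([w(q,*c,0)[:2] for c in C])-P).ravel(),[400,-100,0])
    print(nm,r.x[:2],np.degrees(r.x[2]),r.fun.round(1))
    if nm=='top': q=r.x
tip=np.array([398,70])/5+[240,225]-.4
c,s=np.cos(q[2]),np.sin(q[2])
def box(p): d=p[:2]-q[:2]; return np.array([c*d[0]+s*d[1],-s*d[0]+c*d[1],p[2]])
# block top corners
for p in [(275,212),(462,190),(480,347),(290,372)]:
    print('block',box(plane(T,*(np.array(p)/5+[240,225]-.4),109.5)).round(1))
for cam,p in((T,(np.array((398,66))/5+[240,225]-.4)),(S,(np.array((324,88))/5+[195,180]-.4))):
    for th in(1.6,1.7,1.8,1.9): 
        print(th,(proj(cam,w(q,64+87*np.cos(np.pi-th)*-1,0,85.5+87*np.sin(th)))-p).round(1))
E
python3 m.py
```

```text
top [ 489.60660547 -162.26119379] 6.20374607810109 [ 1.   1.5  0.7 -0.2 -1.1 -1.8 -0.7  0.4]
side [ 492.08135106 -164.94807073] 6.014742762253342 [ 0.4  3.3  1.6 -1.1 -2.  -3.7  0.   1.5]
block [ 26.9  68.4 109.5]
block [ 26.3 -29.2 109.5]
block [-54.1 -26.5 109.5]
block [-54.7  71.3 109.5]
1.6 [1.6 9.1]
1.7 [ 2.1 12.6]
1.8 [ 2.5 16.1]
1.9 [ 2.9 19.6]
1.6 [-7.8 -0.7]
1.7 [-10.9  -0.2]
1.8 [-13.9   0.5]
1.9 [-16.8   1.5]
```

```bash
sed -i 's/64+87\*np.cos(np.pi-th)\*-1/64-87*np.cos(th)/' m.py; cat > plan.py <<'E'
import sys,numpy as np
from rig import readout
from scipy.spatial.transform import Rotation as Ro
q=(490.5,-163.3,np.radians(6.1)); c,s=np.cos(q[2]),np.sin(q[2])
st=readout.observe(); R=st['orientation'];p=st['eef_pos']
B=np.array([[c,-s,0],[s,c,0],[0,0,1]])
b=B.T@(p-[q[0],q[1],0]); print('t',round(st['time_s'],2),'box TCP',b.round(1),'tip z',round(p[2]-25,1),'F box',(B.T@st['wrist_force']).round(1),'w',round(st['grip_width'],1))
if len(sys.argv)>3:
    t=np.array([float(a) for a in sys.argv[1:4]])
    G=B@np.array([[0,1,0],[1,0,0],[0,0,-1]])
    print('delta cm',(R.T@(B@(t-b))/10).round(2),'rot',np.degrees(Ro.from_matrix(R.T@G).as_rotvec()).round(2))
E
python3 m.py|tail -8; python3 plan.py -13 105 190
```

```text
1.6 [1.3 7.1]
1.7 [0.8 3.7]
1.8 [0.3 0.4]
1.9 [-0.3 -2.7]
1.6 [-6.  -0.8]
1.7 [-2.9 -0.9]
1.8 [ 0.2 -0.8]
1.9 [ 3.2 -0.3]
t 0.1 box TCP [-251.2  825.9  238.5] tip z 213.5 F box [-0.1  0.2 -0.3] w 94.9
delta cm [-59.81  46.75   4.96] rot [ -0.03   0.11 -19.72]
```

What could be mistaken for the targets, in top-view pixels:
- **Clay:** the grey lump at (356,277) is the right one. It sits in the right-hand (-y) well, and the crop confirms it. The blue lumps at (232,292) and (273,156) are look-alikes on the table.
- **Cover:** the block at (313,281), currently at about +21 mm.
- **Bar:** the dark bar at (319,247), at about 1.8 rad.
- **Mould:** the cream piece at (283,284), on the left.

So the cover goes to -y, to the right.

>>> step_arm --moves '[{"delta_pos":[-59.8,46.7,0],"delta_rot":[0,0,-19.7]},{"delta_pos":[-59.8,46.7,0],"delta_rot":[0,0,-19.7]},{"delta_pos":[-59.8,46.7,0],"delta_rot":[0,0,-19.7]},{"delta_pos":[-59.8,46.7,0],"delta_rot":[0,0,-19.7]},{"delta_pos":[-59.8,46.7,0],"delta_rot":[0,0,-19.7]},{"delta_pos":[-59.8,46.7,0],"delta_rot":[0,0,-19.7]},{"delta_pos":[-59.8,46.7,0],"delta_rot":[0,0,-19.7]},{"delta_pos":[-59.8,46.7,0],"delta_rot":[0,0,-19.7]},{"delta_pos":[-59.8,46.7,0],"delta_rot":[0,0,-19.7]},{"delta_pos":[-59.8,46.7,0],"delta_rot":[0,0,-19.7]}]' --claw -1 --squeeze 10

```text
time_s: 1.1
eef_pos: [359.5, 174.3, 239.4]
orientation: [[-0.106, 0.994, 0.0], [0.994, 0.106, 0.0], [0.0, 0.0, -1.0]]
wrist_force: [1.6, 1.2, 0.3]
grip_width: 20.4
```

```bash
python3 plan.py -13 105 190
```

```text
t 1.1 box TCP [-94.4 349.6 239.4] tip z 214.4 F box [1.7 1.  0.3] w 20.4
delta cm [-24.46   8.14   4.94] rot [ 0.03 -0.01  0.  ]
```

>>> step_arm --moves '[{"delta_pos":[-24.4,8.1,2]},{"delta_pos":[-24.4,8.1,2]},{"delta_pos":[-24.4,8.1,2]},{"delta_pos":[-24.4,8.1,2]},{"delta_pos":[-24.4,8.1,2]},{"delta_pos":[-24.4,8.1,3]},{"delta_pos":[-24.4,8.1,4]},{"delta_pos":[-24.4,8.1,5]},{"delta_pos":[-24.4,8.1,5]},{"delta_pos":[-24.4,8.1,5]}]'

```text
schema error: expected keys delta_pos, delta_rot
```

```bash
python3 plan.py -13 105 122; python3 - <<'E'
from rig import imaging,readout
import cv2,numpy as np
s=readout.observe();c=imaging.camera('wrist');cv2.imwrite('pics/w1.png',c['frame'][...,::-1])
np.savez('w1.npz',K=c['intrinsics'],T=c['tool_from_camera'],p=s['eef_pos'],R=s['orientation']);print(c.keys(),c['intrinsics'],c['tool_from_camera'])
cv2.imwrite('pics/side1.png',imaging.camera('side')['frame'][...,::-1])
E
```

```text
t 1.1 box TCP [-94.4 349.6 239.4] tip z 214.4 F box [1.7 1.  0.3] w 20.4
delta cm [-24.47   8.13  11.74] rot [ 0.03 -0.01  0.  ]
dict_keys(['frame', 'intrinsics', 'tool_from_camera']) [[298.55732586   0.         286.59460205]
 [  0.         298.55732586 206.85330809]
 [  0.           0.           1.        ]] [[ 9.99999926e-01  2.91455417e-04  2.49750940e-04 -6.83371022e-01]
 [ 3.43880190e-04 -9.69352691e-01 -2.45673040e-01 -6.85655744e+01]
 [ 1.70494008e-04  2.45673108e-01 -9.69352720e-01 -1.44731485e+02]
 [ 0.00000000e+00  0.00000000e+00  0.00000000e+00  1.00000000e+00]]
```

View pics/w1.png

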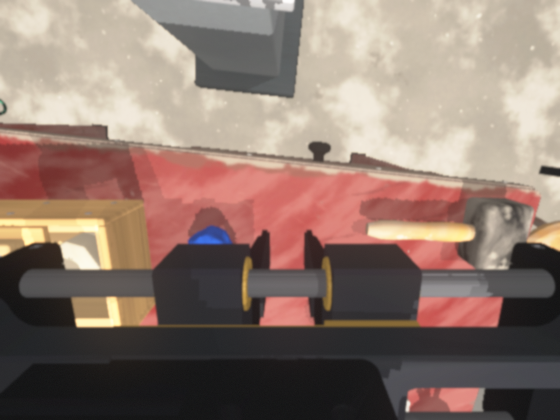

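View pics/side1.png

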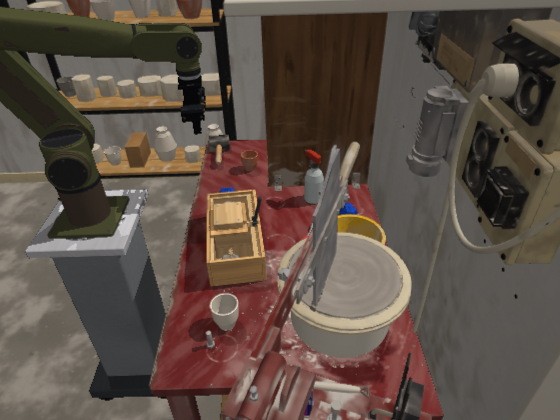

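The move was refused because each row also needs `delta_rot`. The wrist view shows the gripper nearly shut, with its body long along tool x as expected.

>>> step_arm --moves '[{"delta_pos":[-24.4,8.1,2],"delta_rot":[0,0,0]},{"delta_pos":[-24.4,8.1,2],"delta_rot":[0,0,0]},{"delta_pos":[-24.4,8.1,2],"delta_rot":[0,0,0]},{"delta_pos":[-24.4,8.1,2],"delta_rot":[0,0,0]},{"delta_pos":[-24.4,8.1,2],"delta_rot":[0,0,0]},{"delta_pos":[-24.4,8.1,3],"delta_rot":[0,0,0]},{"delta_pos":[-24.4,8.1,4],"delta_rot":[0,0,0]},{"delta_pos":[-24.4,8.1,5],"delta_rot":[0,0,0]},{"delta_pos":[-24.4,8.1,5],"delta_rot":[0,0,0]},{"delta_pos":[-24.4,8.1,5],"delta_rot":[0,0,0]}]'

```text
time_s: 2.2
eef_pos: [465.3, -56.4, 189.3]
orientation: [[-0.108, 0.994, -0.001], [0.994, 0.108, 0.0], [0.0, -0.001, -1.0]]
wrist_force: [-1.1, -0.0, 0.3]
grip_width: 0.6
```

```bash
python3 plan.py -13 105 122; python3 - <<'E'
from rig import imaging,readout
import cv2,numpy as np
s=readout.observe();c=imaging.camera('wrist');cv2.imwrite('pics/w2.png',c['frame'][...,::-1])
np.savez('w2.npz',K=c['intrinsics'],T=c['tool_from_camera'],p=s['eef_pos'],R=s['orientation'])
a=imaging.camera('side')['frame'][120:300,150:330,::-1]
cv2.imwrite('pics/side2.png',cv2.resize(a,None,fx=3,fy=3,interpolation=cv2.INTER_CUBIC))
E
```

```text
t 2.2 box TCP [-13.7 109.  189.3] tip z 164.3 F box [-1.1  0.1  0.3] w 0.6
delta cm [-0.4   0.08  6.73] rot [-0.04 -0.02  0.11]
```

View pics/w2.png

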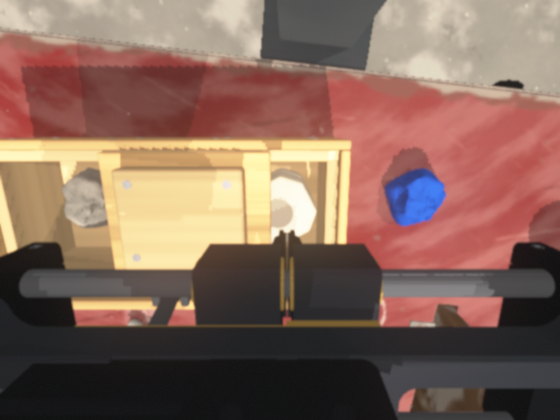

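View pics/side2.png

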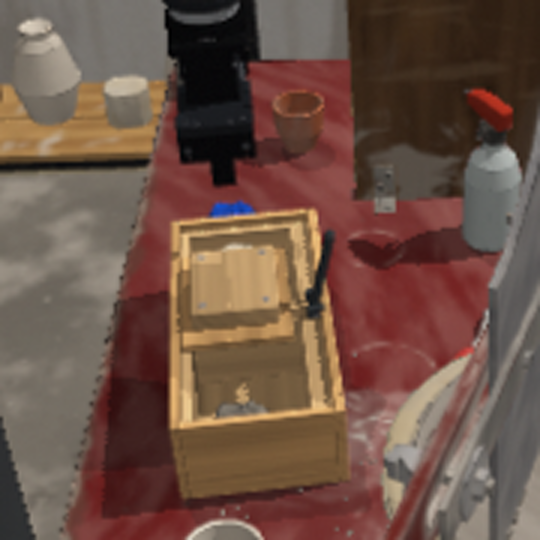

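```bash
cat > wr.py <<'E'
import numpy as np
def wpt(f,u,v,z):
    d=np.load(f);K,T,p,R=d['K'],d['T'],d['p'],d['R']
    r=np.array([(u-K[0,2])/K[0,0],-(v-K[1,2])/K[1,1],-1]); r=R@T[:3,:3]@r; o=p+R@T[:3,3]
    P=o+r*(z-o[2])/r[2]; c,s=np.cos(np.radians(6.1)),np.sin(np.radians(6.1)); e=P-[490.5,-163.3,0]
    return np.round([c*e[0]+s*e[1],-s*e[0]+c*e[1],z],1)
E
python3 -c "
from wr import wpt
for a in [(350,142,90),(243,168,109.5),(114,170,109.5),(244,240,109.5)]: print(wpt('w2.npz',*a))"
```

```text
[-74.1 158.9  90. ]
[-55.5  75.5 109.5]
[-53.8 -21.6 109.5]
[  1.9  74.3 109.5]
```

>>> step_arm --moves '[{"delta_pos":[0,0,2.5],"delta_rot":[0,0,0]},{"delta_pos":[0,0,5],"delta_rot":[0,0,0]},{"delta_pos":[0,0,6.2],"delta_rot":[0,0,0]},{"delta_pos":[0,0,6.7],"delta_rot":[0,0,0]},{"delta_pos":[0,0,6.7],"delta_rot":[0,0,0]},{"delta_pos":[0,0,6.7],"delta_rot":[0,0,0]}]'

```text
time_s: 2.9
eef_pos: [466.6, -58.0, 123.9]
orientation: [[-0.106, 0.994, 0.002], [0.994, 0.106, -0.0], [-0.001, 0.002, -1.0]]
wrist_force: [1.2, -0.1, 0.0]
grip_width: 0.3
```

```bash
python3 plan.py -13 84 122
```

```text
t 2.9 box TCP [-12.6 107.3 123.9] tip z 98.9 F box [ 1.2 -0.3  0. ] w 0.3
delta cm [-2.33 -0.04  0.19] rot [ 0.11  0.04 -0.02]
```

Approach, then push slowly.

>>> step_arm --moves '[{"delta_pos":[-0.8,0,0.1],"delta_rot":[0,0,0]},{"delta_pos":[-1.6,0,0.1],"delta_rot":[0,0,0]},{"delta_pos":[-2.2,0,0.1],"delta_rot":[0,0,0]},{"delta_pos":[-2.6,0,0.1],"delta_rot":[0,0,0]},{"delta_pos":[-3.0,0,0.1],"delta_rot":[0,0,0]},{"delta_pos":[-3.4,0,0.1],"delta_rot":[0,0,0]},{"delta_pos":[-3.8,0,0.1],"delta_rot":[0,0,0]},{"delta_pos":[-4.2,0,0.1],"delta_rot":[0,0,0]},{"delta_pos":[-4.6,0,0.1],"delta_rot":[0,0,0]},{"delta_pos":[-5.0,0,0.1],"delta_rot":[0,0,0]}]'

```text
time_s: 3.9
eef_pos: [471.3, -107.8, 121.8]
orientation: [[-0.106, 0.994, 0.001], [0.994, 0.106, -0.0], [-0.0, 0.001, -1.0]]
wrist_force: [0.9, 2.4, 3.2]
grip_width: 0.5
```

```bash
cat > look.py <<'E'
import sys
from rig import imaging,readout
import cv2,numpy as np
n=sys.argv[1]
s=readout.observe();c=imaging.camera('wrist');cv2.imwrite(f'pics/w{n}.png',c['frame'][...,::-1])
np.savez(f'w{n}.npz',K=c['intrinsics'],T=c['tool_from_camera'],p=s['eef_pos'],R=s['orientation'])
a=imaging.camera('side')['frame'][150:300,160:310,::-1]
cv2.imwrite(f'pics/side{n}.png',cv2.resize(a,None,fx=4,fy=4,interpolation=cv2.INTER_CUBIC))
E
python3 plan.py; python3 look.py 3
```

```text
t 3.9 box TCP [-13.2  57.2 121.8] tip z 96.8 F box [1.1 2.3 3.2] w 0.5
```

View pics/w3.png

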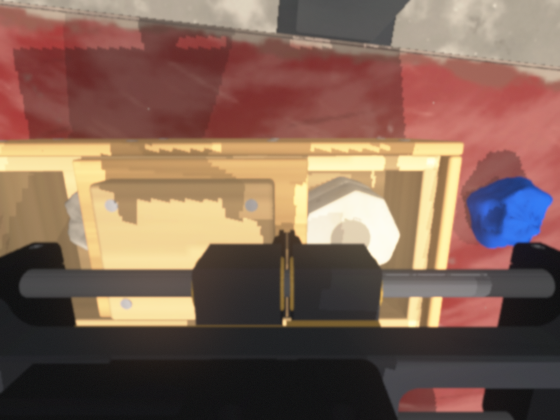

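View pics/side3.png

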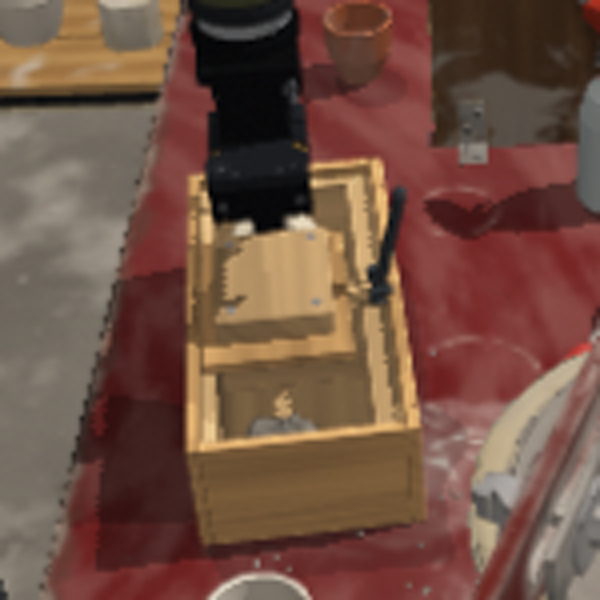

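Contact: 2.4 N and the cover is moving. The block's end face is at about column 273 in the wrist view, and the mould is clear. I'll keep pushing.

>>> step_arm --moves '[{"delta_pos":[-0.5,0,0],"delta_rot":[0,0,0]},{"delta_pos":[-1.0,0,0],"delta_rot":[0,0,0]},{"delta_pos":[-1.5,0,0],"delta_rot":[0,0,0]},{"delta_pos":[-2.0,0,0],"delta_rot":[0,0,0]},{"delta_pos":[-2.5,0,0],"delta_rot":[0,0,0]},{"delta_pos":[-3.0,0,0],"delta_rot":[0,0,0]},{"delta_pos":[-3.5,0,0],"delta_rot":[0,0,0]},{"delta_pos":[-4.0,0,0],"delta_rot":[0,0,0]},{"delta_pos":[-4.5,0,0],"delta_rot":[0,0,0]},{"delta_pos":[-5.0,0,0],"delta_rot":[0,0,0]}]'

```text
time_s: 5.0
eef_pos: [476.3, -157.6, 121.5]
orientation: [[-0.106, 0.994, -0.0], [0.994, 0.106, 0.0], [0.0, -0.0, -1.0]]
wrist_force: [0.3, 2.2, -1.2]
grip_width: 0.8
```

```bash
python3 plan.py;  python3 -c "
from wr import wpt
print(wpt('w3.npz',273,180,109.5),wpt('w3.npz',461,144,90))"
```

```text
t 5.0 box TCP [-13.5   7.2 121.5] tip z 96.5 F box [ 0.5  2.2 -1.2] w 0.8
[-56.6  49.3 109.5] [-74.5 157.5  90. ]
```

>>> step_arm --moves '[{"delta_pos":[-0.4,0,0],"delta_rot":[0,0,0]},{"delta_pos":[-0.8,0,0],"delta_rot":[0,0,0]},{"delta_pos":[-1.2,0,0],"delta_rot":[0,0,0]},{"delta_pos":[-1.5,0,0],"delta_rot":[0,0,0]},{"delta_pos":[-1.7,0,0],"delta_rot":[0,0,0]},{"delta_pos":[-1.9,0,0],"delta_rot":[0,0,0]},{"delta_pos":[-2.1,0,0],"delta_rot":[0,0,0]},{"delta_pos":[-2.3,0,0],"delta_rot":[0,0,0]},{"delta_pos":[-2.5,0,0],"delta_rot":[0,0,0]}]'

```text
time_s: 5.9
eef_pos: [478.9, -182.2, 121.5]
orientation: [[-0.106, 0.994, -0.0], [0.994, 0.106, 0.0], [0.0, -0.0, -1.0]]
wrist_force: [0.5, 2.0, -1.3]
grip_width: 0.6
```

```bash
python3 plan.py
```

```text
t 5.9 box TCP [-13.6 -17.6 121.5] tip z 96.5 F box [ 0.7  1.9 -1.3] w 0.6
```

>>> step_arm --moves '[{"delta_pos":[-0.1,0,0],"delta_rot":[0,0,0]},{"delta_pos":[-0.2,0,0],"delta_rot":[0,0,0]},{"delta_pos":[-0.3,0,0],"delta_rot":[0,0,0]},{"delta_pos":[-0.4,0,0],"delta_rot":[0,0,0]},{"delta_pos":[-0.5,0,0],"delta_rot":[0,0,0]}]'

```text
time_s: 6.4
eef_pos: [479.2, -184.9, 121.5]
orientation: [[-0.105, 0.994, -0.001], [0.994, 0.105, 0.006], [0.006, -0.001, -1.0]]
wrist_force: [-0.4, 13.2, 2.6]
grip_width: 0.7
```

```bash
python3 plan.py;python3 look.py 4
```

```text
t 6.4 box TCP [-13.6 -20.2 121.5] tip z 96.5 F box [ 1.1 13.1  2.6] w 0.7
```

View pics/w4.png

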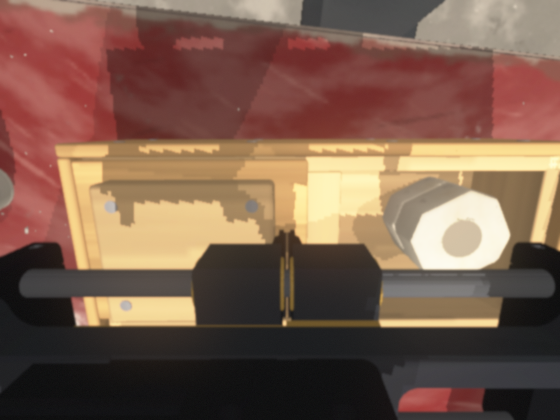

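View pics/side4.png

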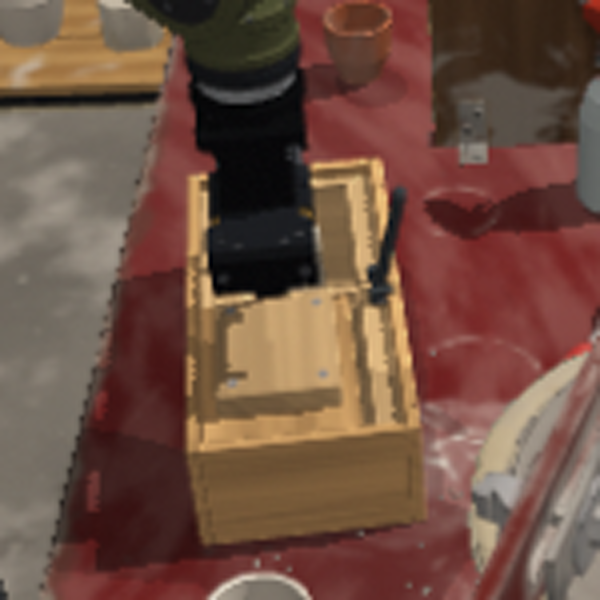

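The cover is against the right-hand stop: 13 N, and the motion halted. The clay is fully covered and the mould is open. I'll back off and lift.

>>> step_arm --moves '[{"delta_pos":[0.5,0,0],"delta_rot":[0,0,0]},{"delta_pos":[1.5,0,0],"delta_rot":[0,0,0]},{"delta_pos":[2.3,0,-1],"delta_rot":[0,0,0]},{"delta_pos":[2.3,0,-4],"delta_rot":[0,0,0]},{"delta_pos":[2.3,0,-8],"delta_rot":[0,0,0]},{"delta_pos":[2.3,0,-10],"delta_rot":[0,0,0]},{"delta_pos":[2.3,0,-10],"delta_rot":[0,0,0]},{"delta_pos":[2.3,0,-10],"delta_rot":[0,0,0]}]'

```text
time_s: 7.3
eef_pos: [477.2, -164.2, 222.2]
orientation: [[-0.106, 0.994, 0.001], [0.994, 0.106, -0.001], [-0.001, 0.001, -1.0]]
wrist_force: [-0.0, 0.1, -1.1]
grip_width: 0.4
```

```bash
python3 plan.py 135 0 220; python3 look.py 5
```

```text
t 7.3 box TCP [-13.4   0.6 222.2] tip z 197.2 F box [-0.   0.1 -1.1] w 0.4
delta cm [-0.05 14.84  0.24] rot [ 0.06  0.06 -0.02]
```

View pics/w5.png

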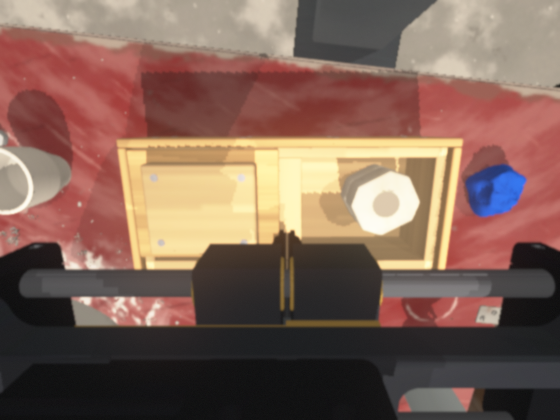

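The board is seated at its right end, leaving only the divider strip showing. Next I'll go over the bar to a point behind it, with the tip at 197 mm and the bar top at about 170 mm.

>>> step_arm --moves '[{"delta_pos":[0,3,-0.5],"delta_rot":[0,0,0]},{"delta_pos":[0,7,-0.5],"delta_rot":[0,0,0]},{"delta_pos":[0,11,-0.5],"delta_rot":[0,0,0]},{"delta_pos":[0,14,-0.5],"delta_rot":[0,0,0]},{"delta_pos":[0,14.8,-0.5],"delta_rot":[0,0,0]},{"delta_pos":[0,14.8,-0.5],"delta_rot":[0,0,0]},{"delta_pos":[0,14.8,-0.5],"delta_rot":[0,0,0]}]'

```text
time_s: 8.1
eef_pos: [623.0, -148.5, 225.4]
orientation: [[-0.106, 0.994, -0.003], [0.994, 0.106, 0.001], [0.001, -0.003, -1.0]]
wrist_force: [-0.8, -0.2, -0.2]
grip_width: 0.4
```

```bash
python3 plan.py 135 0 167; python3 look.py 6
```

```text
t 8.1 box TCP [133.3   0.6 225.4] tip z 200.4 F box [-0.8 -0.1 -0.2] w 0.4
delta cm [-0.07  0.18  5.84] rot [-0.15 -0.05 -0.03]
```

View pics/w6.png

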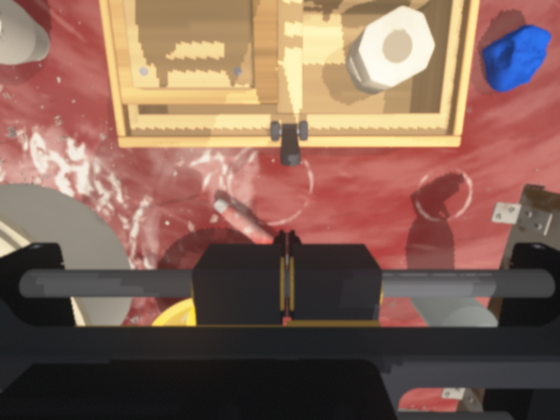

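View pics/side6.png

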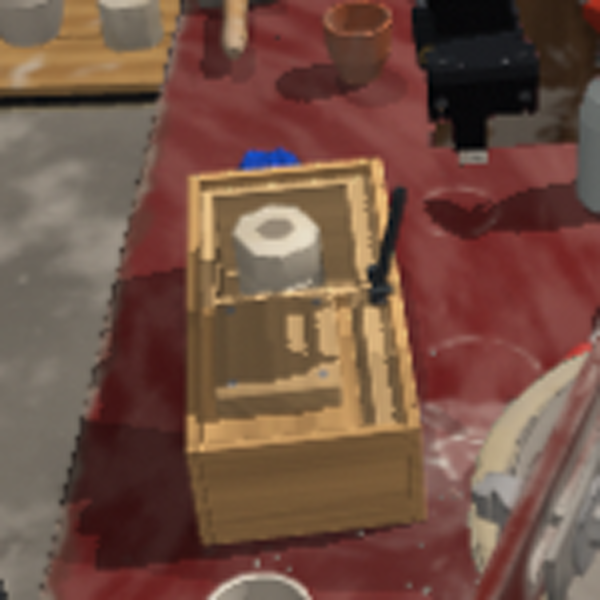

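The cover is shut and the bar is still upright, with its end at (290,163) in the wrist view, in line with the fingers at column 287. Next I descend behind it.

>>> step_arm --moves '[{"delta_pos":[0,0.2,2],"delta_rot":[0,0,0]},{"delta_pos":[0,0.2,4.5],"delta_rot":[0,0,0]},{"delta_pos":[0,0.2,5.8],"delta_rot":[0,0,0]},{"delta_pos":[0,0.2,5.8],"delta_rot":[0,0,0]},{"delta_pos":[0,-0.8,5.8],"delta_rot":[0,0,0]},{"delta_pos":[0,-1.8,5.8],"delta_rot":[0,0,0]}]'

```text
time_s: 8.8
eef_pos: [606.3, -150.9, 170.3]
orientation: [[-0.106, 0.994, 0.002], [0.994, 0.106, -0.001], [-0.001, 0.002, -1.0]]
wrist_force: [0.6, -0.6, -0.5]
grip_width: 0.4
```

```bash
python3 plan.py 30 0 167; python3 look.py 7
```

```text
t 8.8 box TCP [1.165e+02 1.000e-01 1.703e+02] tip z 145.3 F box [ 0.6 -0.6 -0.5] w 0.4
delta cm [-0.01 -8.65  0.31] rot [ 0.11  0.06 -0.02]
```

View pics/side7.png

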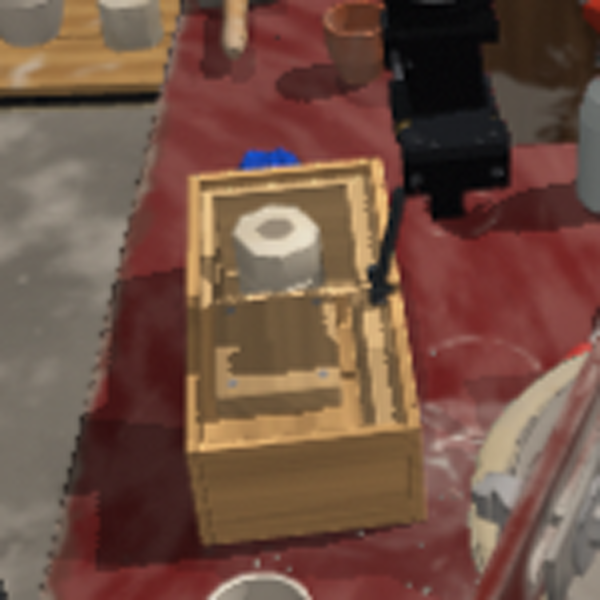

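View pics/w7.png

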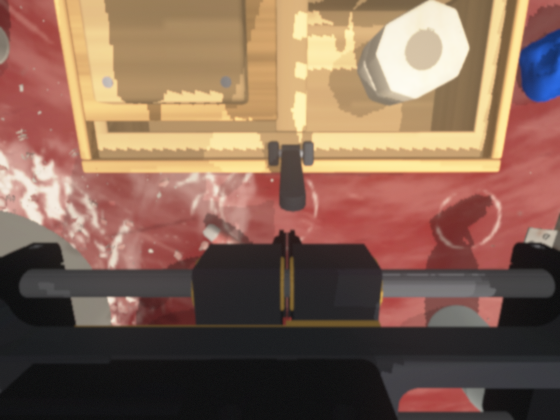

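The finger base overhangs the tip, so I'll raise slightly to make sure only the tip meets the bar, then push forward.

>>> step_arm --moves '[{"delta_pos":[0,0,-1.0],"delta_rot":[0,0,0]},{"delta_pos":[0,-0.8,-1.0],"delta_rot":[0,0,0]},{"delta_pos":[0,-1.4,-1.0],"delta_rot":[0,0,0]},{"delta_pos":[0,-2.0,-1.0],"delta_rot":[0,0,0]},{"delta_pos":[0,-2.6,-1.0],"delta_rot":[0,0,0]},{"delta_pos":[0,-3.2,-1.0],"delta_rot":[0,0,0]},{"delta_pos":[0,-3.8,-1.0],"delta_rot":[0,0,0]},{"delta_pos":[0,-4.4,-1.0],"delta_rot":[0,0,0]}]'

```text
time_s: 9.7
eef_pos: [562.1, -155.2, 178.6]
orientation: [[-0.106, 0.994, -0.0], [0.994, 0.106, 0.0], [0.0, -0.0, -1.0]]
wrist_force: [0.4, 0.4, 0.7]
grip_width: 0.4
```

```bash
python3 plan.py 30 0 167; python3 look.py 8
```

```text
t 9.7 box TCP [ 72.    0.5 178.6] tip z 153.6 F box [0.4 0.4 0.7] w 0.4
delta cm [-0.05 -4.2   1.16] rot [-0.   -0.   -0.03]
```

View pics/side8.png

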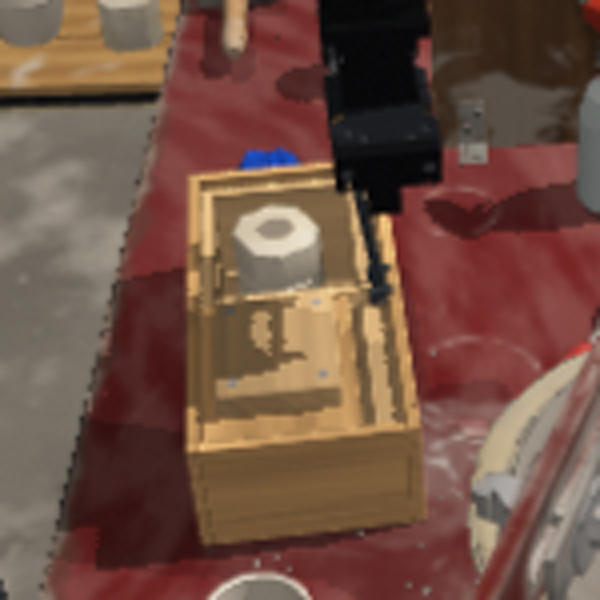

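View pics/w8.png

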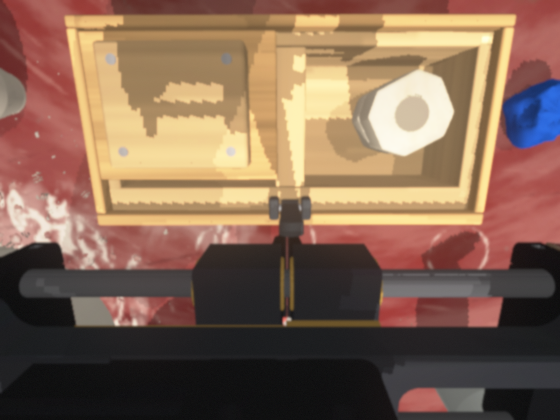

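The bar is being pushed and is now around upright. The push force is tiny, so I continue.

>>> step_arm --moves '[{"delta_pos":[0,-0.6,0],"delta_rot":[0,0,0]},{"delta_pos":[0,-1.2,0],"delta_rot":[0,0,0]},{"delta_pos":[0,-1.8,0.2],"delta_rot":[0,0,0]},{"delta_pos":[0,-2.4,0.4],"delta_rot":[0,0,0]},{"delta_pos":[0,-3.0,0.6],"delta_rot":[0,0,0]},{"delta_pos":[0,-3.6,0.8],"delta_rot":[0,0,0]},{"delta_pos":[0,-4.2,1.0],"delta_rot":[0,0,0]},{"delta_pos":[0,-4.8,1.2],"delta_rot":[0,0,0]}]'

```text
time_s: 10.6
eef_pos: [514.3, -160.2, 166.4]
orientation: [[-0.106, 0.994, -0.0], [0.994, 0.106, 0.0], [0.0, -0.0, -1.0]]
wrist_force: [-0.1, 0.0, -1.0]
grip_width: 0.6
```

```bash
python3 plan.py 30 0 167; python3 look.py 9
```

```text
t 10.6 box TCP [ 24.    0.5 166.4] tip z 141.4 F box [-0.1  0.  -1. ] w 0.6
delta cm [-0.05  0.6  -0.06] rot [-0.02 -0.01 -0.03]
```

View pics/side9.png

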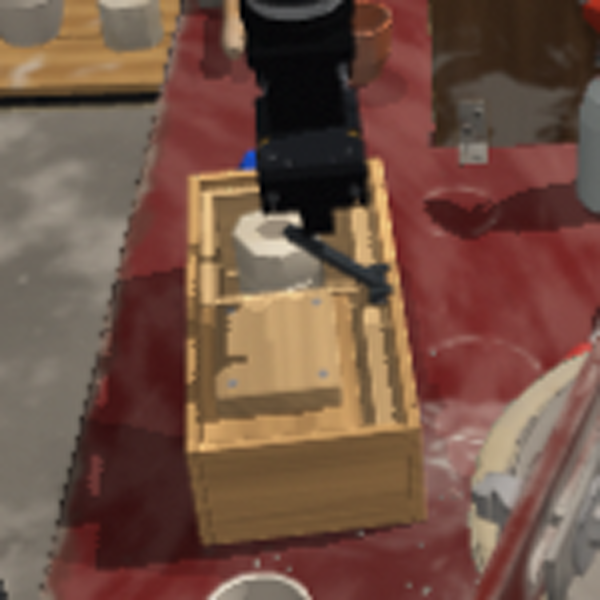

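View pics/w9.png

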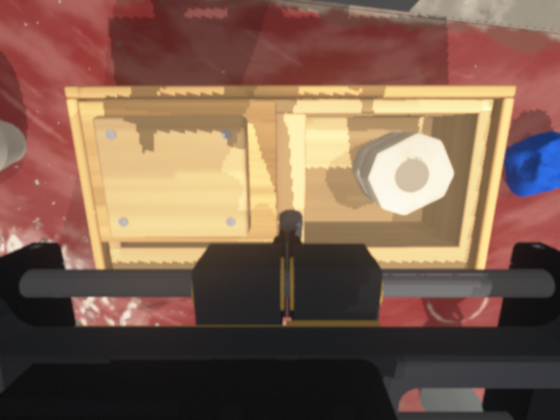

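The bar is falling. I'll lift straight up and back and let it settle.

>>> step_arm --moves '[{"delta_pos":[0,0,-2],"delta_rot":[0,0,0]},{"delta_pos":[0,0,-5],"delta_rot":[0,0,0]},{"delta_pos":[0,0,-8],"delta_rot":[0,0,0]},{"delta_pos":[0,0,-10],"delta_rot":[0,0,0]},{"delta_pos":[4,0,-10],"delta_rot":[0,0,0]},{"delta_pos":[8,0,-10],"delta_rot":[0,0,0]},{"delta_pos":[12,0,-10],"delta_rot":[0,0,0]},{"delta_pos":[12,0,-10],"delta_rot":[0,0,0]},{"delta_pos":[12,0,-10],"delta_rot":[0,0,0]},{"delta_pos":[12,0,-10],"delta_rot":[0,0,0]}]'

```text
time_s: 11.7
eef_pos: [502.4, -41.5, 266.7]
orientation: [[-0.105, 0.994, 0.0], [0.994, 0.105, -0.0], [-0.0, 0.0, -1.0]]
wrist_force: [-0.8, -1.2, 0.3]
grip_width: 0.3
```

>>> step_arm --moves '[{"delta_pos":[4,0,0],"delta_rot":[0,0,0]},{"delta_pos":[8,0,0],"delta_rot":[0,0,0]},{"delta_pos":[12,0,0],"delta_rot":[0,0,0]},{"delta_pos":[16,0,0],"delta_rot":[0,0,0]},{"delta_pos":[20,0,0],"delta_rot":[0,0,0]},{"delta_pos":[20,0,0],"delta_rot":[0,0,0]},{"delta_pos":[20,0,0],"delta_rot":[0,0,0]},{"delta_pos":[20,0,0],"delta_rot":[0,0,0]}]'

```text
time_s: 12.5
eef_pos: [481.5, 156.7, 266.5]
orientation: [[-0.104, 0.995, -0.0], [0.995, 0.104, -0.001], [-0.0, -0.0, -1.0]]
wrist_force: [0.7, -1.3, -1.1]
grip_width: 0.4
```

```bash
python3 plan.py; python3 look.py 10; python3 - <<'E'
from rig import imaging
import cv2
f=imaging.camera('top')['frame'][...,::-1]; cv2.imwrite('pics/top10.png',f)
cv2.imwrite('pics/top10c.png',cv2.resize(f[225:325,240:400],None,fx=5,fy=5,interpolation=cv2.INTER_CUBIC))
E
```

```text
t 12.5 box TCP [ 25.  319.1 266.5] tip z 241.5 F box [ 0.5 -1.4 -1.1] w 0.4
```

View pics/side10.png

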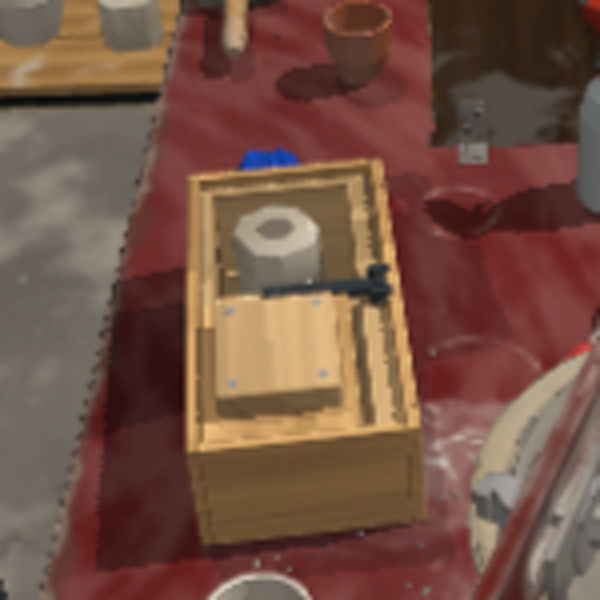

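View pics/top10c.png

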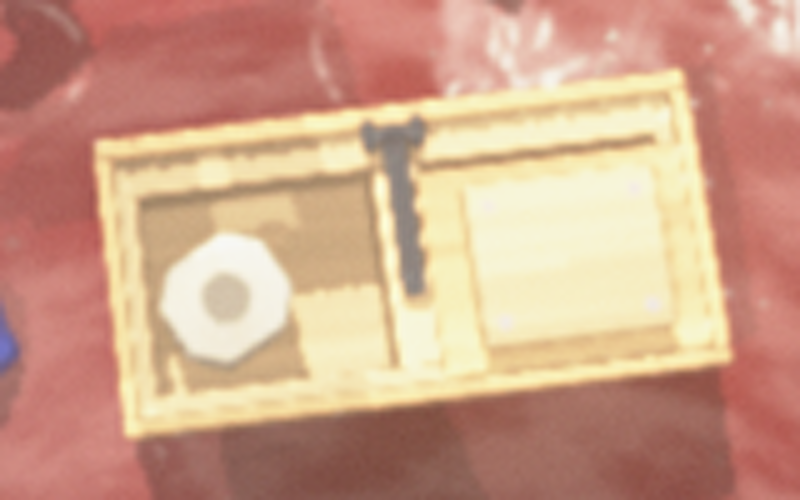

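View pics/top10.png

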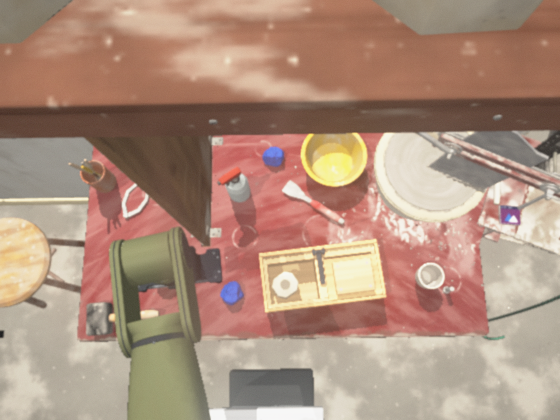

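```bash
python3 - <<'E'
from h import *
import numpy as np
c,s=np.cos(np.radians(6.15)),np.sin(np.radians(6.15))
for th in(0,.1,.2,.4):
    x,z=64-87*np.cos(th),85.5+87*np.sin(th)
    p=[489.8+c*x,-162.5+s*x,z]
    print(th,proj(T,p).round(1),proj(S,p).round(1))
print('seen',np.array([415,296])/5+[240,225]-.4,np.array([264,292])/4+[160,150]-.4)
# cover block corners top
for p in [(465,183),(652,160),(672,320),(485,343)]:
    P=plane(T,*(np.array(p)/5+[240,225]-.4),109.5)-[489.6,-162.3,0]
    print((c*P[0]+s*P[1]).round(1),(-s*P[0]+c*P[1]).round(1))
E
```

```text
0 [322.9 283.7] [224.5 223.6]
0.1 [323.1 283.3] [224.3 221.2]
0.2 [323.3 282.5] [224.5 218.9]
0.4 [323.6 280. ] [225.7 214.2]
seen [322.6 283.8] [225.6 222.6]
29.8 -31.2
29.8 -129.3
-52.5 -125.9
-52.4 -29.4
```

Block centre is at y ≈ -79 mm, which is the stop. The bar's end matches the angle-0 projection in both views, and the cups and scraper haven't moved. Handing in.

```bash
python3 -c "
from rig import ticket; print(ticket.hand_in())"
```

```text
the job is handed in; nothing more can be done
None
```

The job is done and handed in at about 12.6 s. With the gripper shut, I slid the cover to the right-hand end over the clay. I then pushed the bar forward from behind until it fell flat into the gap.

- **Cover:** it stopped against the end at 13 N. The last top view puts its middle at about -79 mm, against -80 mm at the stop, which is within measuring error. The clay is hidden and the mould is open and was not touched.
- **Bar:** its end matches the flat position to about 0.3 px in the top view. In the side view it is 1.5 px off, so it is flat to within about 0.05 rad.
- **Other things:** by eye in the top view, the cups and scraper are where they were. The arm is clear of everything, about 160 mm beyond the box's left end.
- **Refused move and agreement:** one move call was refused for a missing field and nothing moved. The two cameras put the box within about 3 mm of each other, and no check failed.

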